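# Open a fingerprint reader's housing with a wedge

## Task

Open the fingerprint reader standing in the cradle with the wedge from the tool stand: push it down into the seam part-way at one end, then at the other end, then the first again, until the cover is about 9 mm or more off the back shell at both ends, never letting one end get more than 7 mm ahead of the other. Then hang the wedge back in its well and let go.

Things in the scene. Friction and masses are not known exactly. Their poses are not given: they have to be found in the camera images.
- wedge: Wedge hanging in the stand: flat wooden handle 20 (x) by 36 (y) by 54 mm tall, gripped across the 20 (the pick beside it has a round handle). Origin: handle centre, z up. White guard plate 50 by 68 by 8 mm, underside 35 mm below the origin; under it a blade 60 mm long, 24 mm wide (y), 16 mm thick (x) for 14 mm, then tapering evenly to 4 mm at the tip. 80-170 g.
- stand: Fixed wooden tool stand, 64 (x) by 190 (y) by 75 mm high. Origin: centre of its underside, on the table. Two open wells 32 (x) by 44 (y) mm, 69 deep, at y = +45 and -45 mm; one holds the wedge, the other the pick, each hanging by its guard plate on the stand's top. A hanging wedge has its origin 110 mm above the stand's origin.
- notch_left (a point): Middle of the left pry notch, on the back shell, in the seam, level with the housing's top, 97 mm above the table. x: across the seam towards the cover; y: along the seam to the left end; z up. Notch: funnel 46 mm long (y), 26 wide (x) at the top, 6 at its throat 16 mm down when shut, hollow below. Wedge x goes along this x, either way round. Housing 76 (x) by 150 (y) by 85 mm tall.
- notch_right (a point): The same for the right notch, 90 mm from the left along -y. The housing shifts up to 12 mm in x at a push of 1 N, so it centres itself on the blade. The blade spreads only the end it is in: it starts with the guard's underside some 36 mm above the housing's top; at 17 mm the end is open 5 mm, with the guard down on the top 10 mm. Takes up to 25 N.
- cover_left (a point): Point on the cover (the half with the glass window on its face) that meets notch_left when shut: its x in the frame of notch_left is the opening of the left end, under 1.5 mm at the start. Axes as notch_left when shut. The cover stays as far open as it was pushed when the wedge is drawn out upwards.
- cover: The cover; its origin is the point on it that meets notch_right when shut: its x in the frame of notch_right is the opening of the right end, under 1.5 mm at the start. Axes as notch_right when shut. The mouth of an end widens with its opening: its middle lies half-way between the notch point and the cover's point.

How it is judged:
By the outcome, as a careful person would: the job done as asked, in the order asked, and still so for the second after the job is handed in, with the robot touching nothing.
It also fails if it takes over 56 s, if anything falls off the work surface, if the arm or the gripper's body presses on something with over 40 N, if the wrist force passes 120 N, or if a joint passes its speed limit or range.

## Robot

A 6-joint arm with a two-finger parallel gripper is mounted at the origin on the work surface. World frame = base frame: x ahead of the robot, y to its left, z up, the work surface at z = 0. Lengths are in m, angles in rad, forces in N, time in s.
With the tool pointing down it reaches from about 0.4 to 0.925 m from the base axis. Payload 3.4 kg.
Tool frame: the origin (TCP) lies on the centre line of the jaws, within the pads' length; the fingertips stand 8 mm ahead of it and the grasp point (between the pads) lies 11 mm behind it (arm.tips_ahead is the distance from the TCP to the fingertips, in m); z points along the fingers, y is the direction in which the jaws open and shut (so a half turn about z gives the same grasp; the last joint's range is limited). The gripper opens to 85 mm and grips with 20 to 120 N. Pads are 22 mm wide; open, the fingers measure 114 mm over their backs; the gripper's body (76 mm by 85 mm) begins 54 mm behind the grasp point. The pads swing forward as they close: fully open they stand 13 mm farther back than shut.
Start: joints at [-1.308, 0.307, 1.506, -0, 1.328, -0.073], TCP at [0.19, -0.543, 0.239] pointing down, gripper open.
Joint ranges: [-3.12, 3.12], [-1.05, 2.28], [0.14, 2.33], [-1.42, 4.57], [0.1, 2.73], [-2.68, 2.68]. Speed limits (rad/s): [2.57, 2.57, 3.14, 3.14, 3.14, 3.14].

## Interface

Orientations are given as a unit quaternion [w, x, y, z].
In Python, from cell import arm gives the robot as it stands.
- The arm moves only by the shell command python3 -m creep 'ROWS' [OPENING] [FORCE]. ROWS is JSON, a list that holds one entry, the list of rows, each a list of 6 numbers: the shift along the tool's x, y, z in cm, then the turn, a rotation vector about the tool's x, y, z in rad. A call has 1 to 20 rows; each row shifts and turns the pose as measured when the row begins, along the tool's axes as they then stand; what a row does not reach is not made up. A row lasts 1/12 s, in which the tool goes at most 41.7 mm and 7.16 degrees, less where a joint would pass 70% of its speed; a pose out of reach is approached as far as the arm can. A call with a gripper value outside its range is refused whole. OPENING is the finger opening in cm, from 0 to 8.54, set as the call begins (- or left out, the last holds). The fingers move at their own pace and stop on an object; FORCE is the grip in N (left out, the last holds). Time passes only in rows, so rows that do not move let the fingers close. It gives the time, the measured TCP pose, the force and the opening at its end, in the units of the state.
- arm.state(): the state, without advancing time (a new reading comes with each control period).
- arm.snapshot(name): name is "side" or "top" or "wrist"; returns (picture, depth): 420x560x3 uint8, blue, green, red; 420x560 float32, m along the optical axis (not along the pixel's ray), 0 where there is no reading.
- arm.camera_params(name): a dict with "camera_matrix" (3x3 intrinsics, pixels), "distortion" ([k1, k2, p1, p2, k3] as OpenCV has them; the pictures are not rectified), "rvec" (rotation vector, rad) and "tvec" (3), from world to camera coordinates, as OpenCV has them. Camera axes: x right, y down, z forward; pixel columns grow to the right and rows downward; lengths in m; the calibration is good to about 2 mm. A picture is of the moment at which its call begins: read the wrist's pose just before it. camera_params takes no time and is no camera call; for the wrist camera it gives the pose at the moment of the call.
- arm.sign_off(): hands the job in, once; it reports no verdict.
Trained networks look in the newest picture that a camera, given by its name, has taken for a name from the list of things; names that differ only in an ending like _2 or _b are one class to them, and where a whole thing is asked for, a point or a joint stands for the part that bears it (a point fixed in the world has none). Each returns a list of dicts, best first, with "score" (0 to 1); they miss things now and then, are a little off and sometimes report something else, mostly with a low value. They report only what shows in the picture. A call takes as long as a camera call.
- arm.find_in(camera, target): "rect" ([left, top, right, bottom] in pixels, round what is visible of it).
The state is a dict: "time_s": time; "joint_positions": joint angles; "qd": joint speeds; "joint_efforts": joint torques, N m; "position": TCP position; "ee_rot": TCP orientation; "wrist_force": force on the tool from outside, world axes, zero at the start; "torque": the same for the moment, N m; "grip_width": finger opening in m.
Only numpy, scipy, OpenCV 4.12 (cv2) and the standard library are available. Lean on these libraries where they do the work, as an engineer would, in place of code of your own. Each camera call takes 0.05 s, during which the arm holds its last target. There are 200 camera calls.

## Working session

There is one attempt and no reset: what is moved stays moved. The work goes in short steps, Python scripts to look and compute and a shell command to move; the robot and the scene stay as the last step left them, time stands still between calls to the robot, and variables do not carry over. Pictures are saved under pics/ and viewed, about 8 in all and at most 12, crops included, and the job is handed in when it is done.

```bash
ls; mkdir -p pics; python3 - <<'E'
from cell import arm
import cv2,numpy as np
print(arm.state())
for n in ("top","side"):
    im,d=arm.snapshot(n); cv2.imwrite(f"pics/{n}0.png",im); np.save(f"pics/{n}0.npy",d)
    p=arm.camera_params(n); print(n,p)
    for t in ("wedge","stand","notch_left","notch_right","cover_left","cover"):
        print(t,[(r['rect'],round(r['score'],2)) for r in arm.find_in(n,t)[:3]])
E
```

```text
pics
{'time_s': 0.0, 'joint_positions': array([-1.30750745e+00,  3.07552501e-01,  1.50765946e+00, -2.15332799e-05,
        1.32840973e+00, -7.35052180e-02]), 'qd': array([ 2.49727288e-04, -7.14421393e-04, -1.05532622e-04, -1.55938591e-04,
        3.64790906e-03, -7.09996367e-05]), 'joint_efforts': array([ 1.37267034e-03, -4.57542014e+01, -2.51912999e+01, -1.29320952e-04,
        1.31950303e-02, -1.88713301e-06]), 'position': array([ 0.18980583, -0.54205   ,  0.23839803]), 'ee_rot': array([-1.00896522e-03,  9.85853749e-01,  1.67604759e-01, -1.06527469e-04]), 'wrist_force': array([ 0.21455504, -0.56275412, -0.15596335]), 'torque': array([0.00979525, 0.01689698, 0.00151444]), 'grip_width': 0.08542716198750741}
top {'camera_matrix': array([[406.13092097,   0.        , 281.15995277],
       [  0.        , 406.13092097, 211.40415947],
       [  0.        ,   0.        ,   1.        ]]), 'distortion': array([-0.01521602,  0.        ,  0.        ,  0.        ,  0.        ]), 'rvec': array([ 2.20178677, -2.1404011 ,  0.12458085]), 'tvec': array([-0.01847538,  0.5475292 ,  0.6929795 ])}
wedge 
[... 238 characters left out ...]
er [([337.3, 158.0, 435.5, 206.2], 0.56)]
side {'camera_matrix': array([[525.95091819,   0.        , 289.93434558],
       [  0.        , 525.95091819, 202.41765571],
       [  0.        ,   0.        ,   1.        ]]), 'distortion': array([-0.1846472,  0.       ,  0.       ,  0.       ,  0.       ]), 'rvec': array([ 2.31839274, -0.17464473,  0.05399681]), 'tvec': array([-0.53458196,  0.11888411,  1.01196017])}
wedge [([267.4, 131.1, 297.2, 169.5], 0.61)]
stand [([254.9, 126.6, 301.8, 202.2], 0.59)]
notch_left [([300.2, 229.8, 348.7, 327.3], 0.92)]
notch_right [([296.0, 228.4, 351.6, 328.0], 0.97)]
cover_left [([320.3, 235.1, 349.9, 329.5], 0.73)]
cover [([320.7, 231.9, 350.4, 330.7], 0.93)]
```

```bash
python3 - <<'E'
import cv2,numpy as np
a=cv2.imread("pics/top0.png")[130:260,90:450]; b=cv2.imread("pics/side0.png")[110:345,230:370]
a=cv2.resize(a,None,fx=2.2,fy=2.2,interpolation=cv2.INTER_CUBIC); b=cv2.resize(b,None,fx=2.2*.55,fy=2.2*.55)
cv2.imwrite("pics/c0.png",a)
c=np.zeros((590,800,3),np.uint8); c[:a.shape[0],:a.shape[1]]=a; c[290:290+b.shape[0],:b.shape[1]]=b
f=cv2.resize(cv2.imread("pics/top0.png"),None,fx=.7,fy=.7); c[290:290+294,200:200+392]=f; cv2.imwrite("pics/c0.png",c)
E
```

```text
(no output)
```

View pics/c0.png

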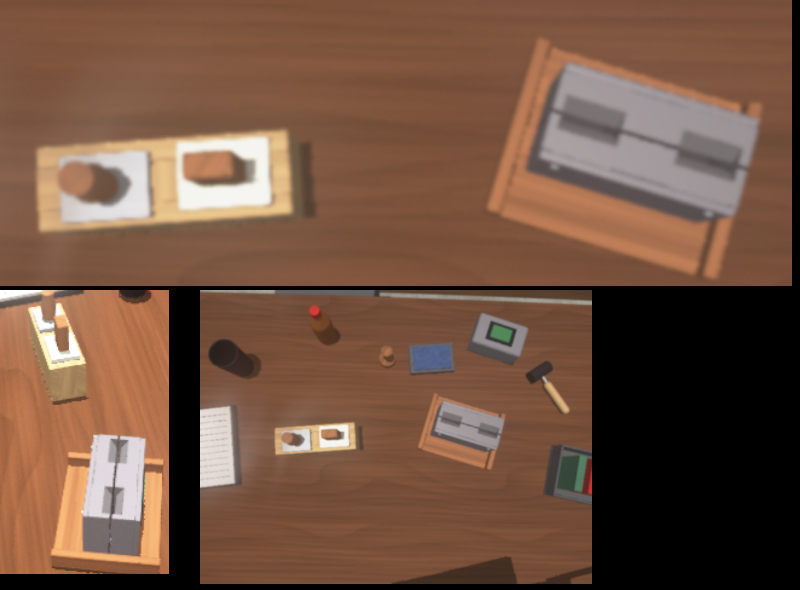

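The composite shows the pick (left) and the wedge (right, white guard) on the stand. The housing is in its cradle, with notches near top-picture pixels (359,184) and (412,200). I'll locate these with the depth data.

```bash
cat > h.py <<'E'
import cv2,numpy as np
from cell import arm
def cloud(n,d,p=None):
    p=p or arm.camera_params(n); K=p["camera_matrix"]; D=p["distortion"]
    v,u=np.mgrid[:420,:560]; uv=np.stack([u,v],-1).reshape(-1,1,2).astype(np.float64)
    xy=cv2.undistortPoints(uv,K,D).reshape(420,560,2)
    c=np.dstack([xy*d[...,None],d]); R=cv2.Rodrigues(p["rvec"])[0]
    return (c-p["tvec"].ravel())@R   # world
def rect(P):
    (c,s,a)=cv2.minAreaRect((P[:,:2]*1000).astype(np.float32)); return np.round(c,1),np.round(s,1),round(a,1)
def ontoz(n,uv,z,p=None):
    p=p or arm.camera_params(n); R=cv2.Rodrigues(p["rvec"])[0]
    xy=cv2.undistortPoints(np.array(uv,float).reshape(-1,1,2),p["camera_matrix"],p["distortion"]).reshape(-1,2)
    r=np.c_[xy,np.ones(len(xy))]@R; o=-R.T@p["tvec"].ravel()
    return o+r*((z-o[2])/r[:,2])[:,None]
E
python3 - <<'E'
from h import *
for n,bs,bh in (("top",(95,175,240,250),(310,140,450,260)),("side",(245,105,312,215),(280,215,370,345))):
    d=np.load(f"pics/{n}0.npy"); W=cloud(n,d); im=cv2.imread(f"pics/{n}0.png"); print(n)
    for name,b,lo,hi in (("standtop",bs,.07,.08),("guard",bs,.08,.088),("handles",bs,.125,.15),("hous",bh,.092,.102)):
        w=W[b[1]:b[3],b[0]:b[2]].reshape(-1,3); m=(w[:,2]>lo)&(w[:,2]<hi)&(d[b[1]:b[3],b[0]:b[2]].ravel()>0)
        print(name,m.sum(),rect(w[m]) if m.sum()>3 else '', np.round(np.median(w[m],0),4))
    g=W[...,2]; print(np.histogram(g[bs[1]:bs[3],bs[0]:bs[2]],np.arange(-.01,.16,.01))[0],np.histogram(g[bh[1]:bh[3],bh[0]:bh[2]],np.arange(-.01,.16,.01))[0])
print(ontoz("top",[(359,184.5),(412,200.4),(186,206.5)],.097))
E
```

```text
top
standtop 1911 (array([536.7, 191.8]), array([ 64.1, 191.4]), 5.9) [0.5344 0.1916 0.0752]
guard 1643 (array([536.5, 189.1]), array([ 51.7, 157.9]), 8.0) [0.5313 0.1993 0.0832]
handles 582 (array([537.4, 186.3]), array([ 24. , 119.6]), 9.0) [0.537  0.1571 0.1376]
hous 3587 (array([ 576.3, -170.4]), array([149.6,  77.3]), 74.4) [ 0.5756 -0.1703  0.0966]
[2705 3293   68   63   71   72   79   82 1911 1649   46   52  121   92
  346  189] [4552 3646 2826  649  404  108  111  118  121  504 3690    6    0    0
    0    0]
side
standtop 586 (array([536.1, 192. ]), array([ 64.2, 195.2]), 5.9) [0.5275 0.1418 0.0742]
guard 530 (array([536.9, 189. ]), array([ 51.9, 159.6]), 6.6) [0.529  0.156  0.0822]
handles 246 (array([537.7, 183.6]), array([ 22.7, 116.7]), 7.7) [0.5373 0.1548 0.1356]
hous 2706 (array([ 576.4, -169.8]), array([153.1,  77.4]), 74.9) [ 0.5757 -0.1761  0.0959]
[2860 1435  435  280  152  159  157  163  586  546   83   84  109   92
  162   40] [2355 1542 2348  963  319  188  198  205  253  487 2810    1    0    0
    0    0]
[[ 0.58820926 -0.12771419  0.097     ]
 [ 0.56467424 -0.21414712  0.097     ]
 [ 0.54413156  0.15078324  0.097     ]]
```

```bash
cat >> h.py <<'E'
def plan(x,y,z,yaw):
    "remaining travel to TCP pose (tool y at yaw deg), in tool axes after the turn: cm; turn about tool z, rad"
    from scipy.spatial.transform import Rotation as Ro
    s=arm.state(); q=s["ee_rot"]; R=Ro.from_quat([*q[1:],q[0]]).as_matrix()
    a=np.deg2rad(yaw); T=np.c_[[np.sin(-a),np.cos(a),0],[np.cos(a),np.sin(a),0],[0,0,-1]]
    if T[:,1]@R[:,1]<0: T[:,:2]*=-1
    d=np.array([x,y,z])-s["position"]
    print("t",round(s["time_s"],2),"pos",np.round(s["position"],4),"F",np.round(s["wrist_force"],1),"w",round(s["grip_width"],4))
    print("now-axes cm",np.round(R.T@d*100,2),"after-turn cm",np.round(T.T@d*100,2),"turn rad",np.round(Ro.from_matrix(R.T@T).as_rotvec(),3))
E
python3 - <<'E'
from h import *
for n,b in (("top",(166,185,226,238)),("side",(262,128,312,180))):
    d=np.load(f"pics/{n}0.npy"); W=cloud(n,d)
    w=W[b[1]:b[3],b[0]:b[2]].reshape(-1,3); ok=d[b[1]:b[3],b[0]:b[2]].ravel()>0
    for lo,hi in ((.08,.087),(.132,.142)):
        m=ok&(w[:,2]>lo)&(w[:,2]<hi)&(w[:,1]<.192)
        print(n,m.sum(),rect(w[m]),np.round(np.median(w[m],0),4))
plan(.541,.147,.23,5.9)
E
```

```text
top 814 (array([542.8, 145.3]), array([50. , 68.5]), 5.0) [0.5344 0.1361 0.0831]
top 313 (array([542.8, 144.7]), array([20.2, 35.1]), 2.5) [0.5424 0.1439 0.1367]
side 331 (array([541.9, 145.6]), array([50.1, 71.5]), 4.9) [0.537  0.1319 0.082 ]
side 113 (array([542. , 145.5]), array([19.9, 39.7]), 5.7) [0.5413 0.1422 0.1359]
t 0.7 pos [ 0.19   -0.5427  0.2393] F [-0.6 -0.4  0.2] w 0.0853
now-axes cm [ 55.92 -53.5    0.93] after-turn cm [65.   42.    0.93] turn rad [-0.     0.    -1.337]
```

```bash
python3 -m creep '[[[0,0,0,0,0,-0.12],[0,0,0,0,0,-0.12],[0,0,0,0,0,-0.12],[0,0,0,0,0,-0.12],[0,0,0,0,0,-0.12],[0,0,0,0,0,-0.12],[0,0,0,0,0,-0.12],[0,0,0,0,0,-0.12],[0,0,0,0,0,-0.12],[0,0,0,0,0,-0.12],[0,0,0,0,0,-0.12]]]' 5; python3 -c "
from h import *
plan(.541,.147,.23,5.9)"
```

```text
time_s: 1.62
position: [0.19, -0.5428, 0.2397]
ee_rot: [0.0, 0.657, 0.754, -0.0]
wrist_force: [0.5, -0.8, 0.4]
grip_width: 0.0501
t 1.62 pos [ 0.19   -0.5428  0.2397] F [ 0.5 -0.8  0.4] w 0.0501
now-axes cm [63.5  44.25  0.93] after-turn cm [65.   42.01  0.97] turn rad [0.    0.001 0.035]
```

```bash
python3 -m creep '[[[2.4,3.3,0,0,0,0.035],[2.4,3.3,0,0,0,0],[2.4,3.3,0,0,0,0],[2.4,3.3,0,0,0,0],[2.4,3.3,0,0,0,0],[2.4,3.3,0,0,0,0],[2.4,3.3,0,0,0,0],[2.4,3.3,0,0,0,0],[2.4,3.3,0,0,0,0],[2.4,3.3,0,0,0,0],[2.4,3.3,0,0,0,0],[2.4,3.3,0,0,0,0],[4,0,0,0,0,0],[4,0,0,0,0,0],[4,0,0,0,0,0],[4,0,0,0,0,0],[4,0,0,0,0,0],[4,0,0,0,0,0]]]'; python3 -c "
from h import *
plan(.5427,.1453,.2,5)"
```

```text
time_s: 3.12
position: [0.5432, 0.0332, 0.235]
ee_rot: [0.008, 0.673, 0.74, -0.001]
wrist_force: [1.3, -0.1, 0.2]
grip_width: 0.0498
t 3.12 pos [0.5432 0.0332 0.235 ] F [ 1.3 -0.1  0.2] w 0.0498
now-axes cm [11.21  0.98  3.35] after-turn cm [11.17  0.93  3.5 ] turn rad [0.01  0.014 0.008]
```

```bash
python3 -m creep '[[[3.8,0.3,1,0.005,0.007,0.008],[3.8,0.3,1,0.005,0.007,0],[3.6,0.3,1.5,0,0,0],[0,0,0,0,0,0],[0,0,0,0,0,0]]]'; python3 - <<'E'
from h import *
p=arm.camera_params("wrist"); im,d=arm.snapshot("wrist"); cv2.imwrite("pics/w1.png",im)
print([(r['rect'],round(r['score'],2)) for r in arm.find_in("wrist","wedge")[:2]])
W=cloud("wrist",d,p).reshape(-1,3); ok=(d.ravel()>0)&(abs(W[:,0]-.5427)<.06)&(abs(W[:,1]-.1453)<.043)
for lo,hi in ((.08,.087),(.130,.142)):
    m=ok&(W[:,2]>lo)&(W[:,2]<hi); print(m.sum(),rect(W[m]) if m.sum() else '',np.round(np.median(W[m],0),4))
plan(.5427,.1453,.097,5)
E
```

```text
time_s: 3.53
position: [0.5406, 0.1599, 0.1998]
ee_rot: [-0.0, 0.672, 0.74, 0.003]
wrist_force: [-0.2, 0.0, -0.9]
grip_width: 0.0501
[([245.5, 177.0, 319.6, 282.8], 0.78)]
3963 (array([544.7, 145.3]), array([50.1, 68.2]), 5.2) [0.541  0.1572 0.0829]
1882 (array([544.7, 145.6]), array([19.7, 35.8]), 4.9) [0.5444 0.1477 0.1366]
t 3.63 pos [0.5406 0.1585 0.1999] F [-0.3 -0.5  0.3] w 0.0499
now-axes cm [-1.38  0.05 10.29] after-turn cm [-1.33  0.09 10.29] turn rad [ 0.004 -0.005  0.006]
```

View pics/w1.png

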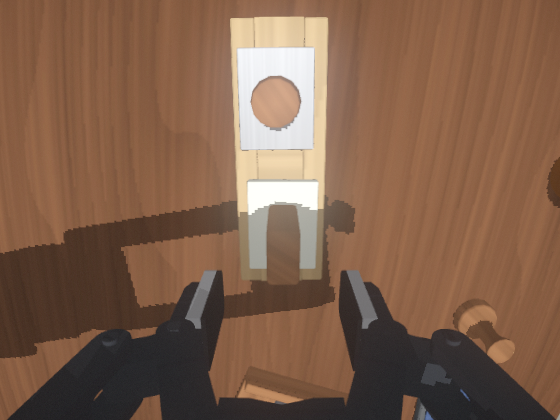

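The wrist view shows the wedge's flat handle at about (283,245), centred between the fingers, with the round-handled pick beyond it. The measured pose agrees to within 2 mm, so I'll go down.

```bash
python3 -m creep '[[[-1.3,0.1,0,0,0,0.006],[0,0,1.5,0,0,0],[0,0,2,0,0,0],[0,0,2,0,0,0],[0,0,2,0,0,0],[0,0,1,0,0,0],[0,0,0,0,0,0]]]'; python3 -c "
from h import *
plan(.5435,.1453,.097,5)"
```

```text
time_s: 4.22
position: [0.5504, 0.1299, 0.118]
ee_rot: [0.006, 0.681, 0.732, 0.006]
wrist_force: [-0.9, 0.0, 0.9]
grip_width: 0.0498
t 4.22 pos [0.5504 0.1299 0.118 ] F [-0.9  0.   0.9] w 0.0498
now-axes cm [ 1.59 -0.61  2.09] after-turn cm [ 1.6  -0.55  2.1 ] turn rad [ 0.017  0.    -0.015]
```

```bash
python3 -m creep '[[[0,0,0,0,0,0],[0,0,0,0,0,0]]]'; python3 -c "
from h import *
plan(.5435,.1453,.097,5)"; python3 -m creep '[[[0.8,-0.3,0,0.008,0,-0.008],[0,0,0,0,0,0]]]';python3 -c "
from h import *
plan(.5435,.1453,.097,5)"
```

```text
time_s: 4.38
position: [0.5511, 0.1269, 0.1188]
ee_rot: [0.006, 0.682, 0.731, 0.006]
wrist_force: [-0.4, 0.0, 0.9]
grip_width: 0.0501
t 4.38 pos [0.5511 0.1269 0.1188] F [-0.4  0.   0.9] w 0.0501
now-axes cm [ 1.89 -0.67  2.16] after-turn cm [ 1.9  -0.6   2.18] turn rad [ 0.017  0.001 -0.019]
time_s: 4.55
position: [0.549, 0.1342, 0.1208]
ee_rot: [0.004, 0.68, 0.733, 0.004]
wrist_force: [0.2, 0.8, -0.1]
grip_width: 0.0504
t 4.55 pos [0.549  0.1342 0.1208] F [ 0.2  0.8 -0.1] w 0.0504
now-axes cm [ 1.15 -0.49  2.38] after-turn cm [ 1.15 -0.45  2.38] turn rad [ 0.011  0.    -0.012]
```

```bash
python3 -m creep '[[[1.1,-0.45,0.4,0.01,0,-0.012],[0,0,0,0,0,0],[0,0,0,0,0,0]]]';python3 -c "
from h import *
plan(.5435,.1453,.097,5)"
```

```text
time_s: 4.8
position: [0.5447, 0.1473, 0.1188]
ee_rot: [0.002, 0.675, 0.738, 0.002]
wrist_force: [-0.2, 0.4, -0.0]
grip_width: 0.0499
t 4.8 pos [0.5447 0.1473 0.1188] F [-0.2  0.4 -0. ] w 0.0499
now-axes cm [-0.18 -0.14  2.18] after-turn cm [-0.18 -0.13  2.18] turn rad [ 0.005 -0.     0.003]
```

```bash
python3 -m creep '[[[-0.2,-0.1,1,0.004,0,0],[0,0,0.9,0,0,0],[0,0,0,0,0,0],[0,0,0,0,0,0]]]';python3 -c "
from h import *
plan(.5435,.1453,.097,5)"
```

```text
time_s: 5.13
position: [0.5435, 0.1463, 0.098]
ee_rot: [0.0, 0.674, 0.739, 0.0]
wrist_force: [-0.5, 0.4, -0.5]
grip_width: 0.0502
t 5.13 pos [0.5435 0.1463 0.098 ] F [-0.5  0.4 -0.5] w 0.0502
now-axes cm [-0.1  -0.01  0.1 ] after-turn cm [-0.1  -0.01  0.1 ] turn rad [ 0.001 -0.     0.005]
```

```bash
python3 -m creep '[[[-0.1,0,0,0,0,0],[0,0,0,0,0,0],[0,0,0,0,0,0],[0,0,0,0,0,0],[0,0,0,0,0,0]]]' 0 100;python3 -c "
from h import *
plan(.5435,.1453,.097,5)"
```

```text
time_s: 5.55
position: [0.5432, 0.1446, 0.0973]
ee_rot: [-0.0, 0.674, 0.739, -0.0]
wrist_force: [0.5, -0.9, -1.7]
grip_width: 0.019
t 5.55 pos [0.5432 0.1446 0.0973] F [ 0.5 -0.9 -1.7] w 0.019
now-axes cm [0.07 0.04 0.03] after-turn cm [0.07 0.04 0.03] turn rad [-0.001  0.     0.005]
```

```bash
python3 -m creep '[[[0,0,-1,0,0,0],[0,0,-2,0,0,0],[0,0,-2,0,0,0],[0,0,-2,0,0,0],[0,0,-2,0,0,0],[0,0,-2,0,0,0],[0,0,-1.5,0,0,0],[0,0,0,0,0,0],[0,0,0,0,0,0]]]';python3 - <<'E'
from h import *
plan(.5882,-.1277,.235,-15.4)
im,d=arm.snapshot("side"); p=arm.camera_params("side")
W=cloud("side",d); s=arm.state()["position"]
w=W.reshape(-1,3); m=(d.ravel()>0)&(abs(w[:,0]-s[0])<.04)&(abs(w[:,1]-s[1])<.05)
h=np.histogram(w[m][:,2],np.arange(.08,.3,.01)); print(list(zip(np.round(h[1],2),h[0])))
m2=m&(w[:,2]>.18)&(w[:,2]<.225)
g=w[m2]; print(g.min(0),g.max(0))
cv2.imwrite("pics/s1.png",cv2.resize(im[40:260,220:420],None,fx=2.5,fy=2.5))
E
```

```text
time_s: 6.3
position: [0.5414, 0.1439, 0.2314]
ee_rot: [-0.001, 0.674, 0.739, -0.001]
wrist_force: [0.2, 0.1, -2.6]
grip_width: 0.0191
t 6.3 pos [0.5414 0.1439 0.2314] F [ 0.2  0.1 -2.6] w 0.0191
now-axes cm [-27.47   2.18  -0.35] after-turn cm [-24.94  11.72  -0.36] turn rad [-0.003  0.001  0.36 ]
[(np.float64(0.08), np.int64(0)), (np.float64(0.09), np.int64(0)), (np.float64(0.1), np.int64(0)), (np.float64(0.11), np.int64(0)), (np.float64(0.12), np.int64(0)), (np.float64(0.13), np.int64(0)), (np.float64(0.14), np.int64(2)), (np.float64(0.15), np.int64(17)), (np.float64(0.16), np.int64(21)), (np.float64(0.17), np.int64(27)), (np.float64(0.18), np.int64(28)), (np.float64(0.19), np.int64(13)), (np.float64(0.2), np.int64(12)), (np.float64(0.21), np.int64(324)), (np.float64(0.22), np.int64(65)), (np.float64(0.23), np.int64(106)), (np.float64(0.24), np.int64(105)), (np.float64(0.25), np.int64(108)), (np.float64(0.26), np.int64(152)), (np.float64(0.27), np.int64(267)), (np.float64(0.28), np.int64(122))]
[0.51409708 0.10725389 0.1800112 ] [0.56883248 0.17888707 0.22499608]
```

View pics/s1.png

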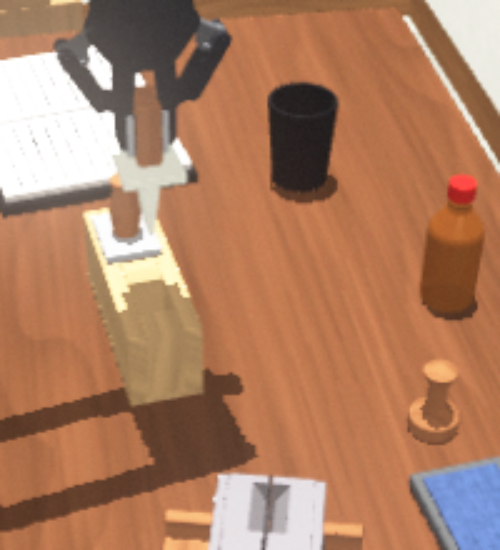

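The wedge hangs straight in the jaws at (148,120)–(150,230), clear of the stand. Next is the left notch.

```bash
python3 -m creep '[[[0,0,0,0,0,0.12],[0,0,0,0,0,0.12],[0,0,0,0,0,0.12],[-3.2,1.5,0,0,0,0],[-3.2,1.5,0,0,0,0],[-3.2,1.5,0,0,0,0],[-3.2,1.5,0,0,0,0],[-3.2,1.5,0,0,0,0],[-3.2,1.5,0,0,0,0],[-2.2,1,0,0,0,0],[-1,0.5,0,0,0,0],[0,0,0,0,0,0],[0,0,0,0,0,0]]]';python3 -c "
from h import *
plan(.5886,-.1278,.23,-15.4)"
```

```text
time_s: 7.43
position: [0.5706, -0.1077, 0.212]
ee_rot: [-0.012, 0.8, 0.6, -0.012]
wrist_force: [-0.3, 0.3, -1.3]
grip_width: 0.0189
t 7.43 pos [ 0.5706 -0.1077  0.212 ] F [-0.3  0.3 -1.3] w 0.0189
now-axes cm [-1.43  2.23 -1.87] after-turn cm [-1.46  2.27 -1.8 ] turn rad [-0.033  0.005 -0.014]
```

```bash
python3 -m creep '[[[-0.9,1.3,-1,-0.033,0.005,-0.014],[-0.3,0.6,-0.6,0,0,0],[0,0,0,0,0,0],[0,0,0,0,0,0],[0,0,0,0,0,0]]]';python3 -c "
from h import *
plan(.5886,-.1278,.21,-15.4)"
```

```text
time_s: 7.85
position: [0.5836, -0.1169, 0.2253]
ee_rot: [-0.005, 0.794, 0.608, -0.001]
wrist_force: [0.7, 0.4, -1.3]
grip_width: 0.019
t 7.85 pos [ 0.5836 -0.1169  0.2253] F [ 0.7  0.4 -1.3] w 0.019
now-axes cm [-0.92  0.78  1.52] after-turn cm [-0.92  0.77  1.53] turn rad [-0.009 -0.004  0.004]
```

```bash
python3 -m creep '[[[-0.9,0.8,0.8,-0.009,-0.004,0.004],[0,0,0,0,0,0],[0,0,0,0,0,0],[0,0,0,0,0,0]]]';python3 -c "
from h import *
plan(.5886,-.1278,.155,-15.4)"; python3 - <<'E'
from h import *
arm.snapshot("top"); im,d=arm.snapshot("top"); np.save("pics/top1.npy",d)
cv2.imwrite("pics/t1.png",cv2.resize(im[120:250,310:450],None,fx=4,fy=4,interpolation=cv2.INTER_CUBIC))
E
```

```text
time_s: 8.18
position: [0.5885, -0.1256, 0.2153]
ee_rot: [-0.001, 0.795, 0.607, -0.001]
wrist_force: [0.8, 0.9, -1.1]
grip_width: 0.0189
t 8.18 pos [ 0.5885 -0.1256  0.2153] F [ 0.8  0.9 -1.1] w 0.0189
now-axes cm [-0.21  0.08  6.03] after-turn cm [-0.21  0.07  6.03] turn rad [-0.002  0.     0.003]
```

View pics/t1.png

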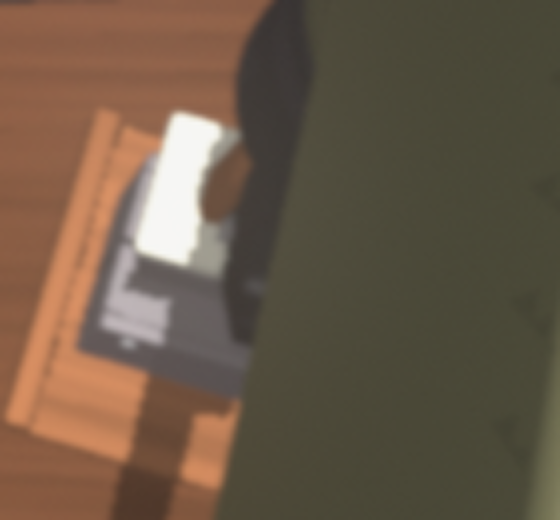

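The arm hides most of the top view. The white guard is at (190,190), over the left notch and aligned with the housing. I'll go down by the numbers while watching the force.

```bash
python3 -m creep '[[[-0.2,0.1,1,0,0,0],[0,0,1,0,0,0],[0,0,1,0,0,0],[0,0,1,0,0,0],[0,0,0.4,0,0,0],[0,0,0,0,0,0],[0,0,0,0,0,0]]]';python3 -c "
from h import *
plan(.5886,-.1278,.136,-15.4)"
```

```text
time_s: 8.87
position: [0.5877, -0.1279, 0.1653]
ee_rot: [-0.002, 0.795, 0.607, -0.001]
wrist_force: [0.9, 0.0, -0.7]
grip_width: 0.0189
t 8.87 pos [ 0.5877 -0.1279  0.1653] F [ 0.9  0.  -0.7] w 0.0189
now-axes cm [0.03 0.1  2.93] after-turn cm [0.03 0.09 2.93] turn rad [-0.005 -0.     0.002]
```

```bash
python3 -m creep '[[[0,0.1,0.6,-0.004,0,0],[0,0,0.5,0,0,0],[0,0,0.3,0,0,0],[0,0,0,0,0,0]]]';python3 -c "
from h import *
plan(.5886,-.1278,.136,-15.4)"; python3 -m creep '[[[0,0,0.5,0,0,0],[0,0,0.3,0,0,0],[0,0,0,0,0,0]]]';python3 -c "
from h import *
plan(.5886,-.1278,.136,-15.4)"
```

```text
time_s: 9.2
position: [0.589, -0.1282, 0.1508]
ee_rot: [0.0, 0.795, 0.607, 0.0]
wrist_force: [-0.1, -0.0, -1.2]
grip_width: 0.019
t 9.2 pos [ 0.589  -0.1282  0.1508] F [-0.1 -0.  -1.2] w 0.019
now-axes cm [ 0.03 -0.05  1.48] after-turn cm [ 0.03 -0.05  1.48] turn rad [ 0.    -0.     0.002]
time_s: 9.45
position: [0.5907, -0.1286, 0.1448]
ee_rot: [0.002, 0.795, 0.607, 0.002]
wrist_force: [0.1, 0.1, -2.8]
grip_width: 0.019
t 9.45 pos [ 0.5907 -0.1286  0.1448] F [ 0.1  0.1 -2.8] w 0.019
now-axes cm [ 0.02 -0.23  0.88] after-turn cm [ 0.02 -0.22  0.88] turn rad [ 0.005 -0.     0.002]
```

```bash
python3 -m creep '[[[0,-0.1,0.5,0.004,0,0]]]';python3 -m creep '[[[0,0,0.4,0,0,0]]]'; python3 -m creep '[[[0,0,0,0,0,0]]]';python3 - <<'E'
from h import *
plan(.5886,-.1278,.136,-15.4)
im,d=arm.snapshot("side")
W=cloud("side",d); 
print([(r['rect'],round(r['score'],2)) for t in ("cover","wedge","notch_left") for r in arm.find_in("side",t)[:1]])
cv2.imwrite("pics/s2.png",cv2.resize(im[190:345,270:370],None,fx=3.8,fy=3.8,interpolation=cv2.INTER_CUBIC)); np.save("pics/s2.npy",d)
E
```

```text
time_s: 9.53
position: [0.5911, -0.1287, 0.1413]
ee_rot: [0.002, 0.795, 0.607, 0.002]
wrist_force: [0.8, 0.3, 7.1]
grip_width: 0.0188
time_s: 9.62
position: [0.592, -0.1288, 0.1381]
ee_rot: [0.003, 0.795, 0.607, 0.002]
wrist_force: [-0.6, 0.6, 5.7]
grip_width: 0.0187
time_s: 9.7
position: [0.5921, -0.1288, 0.1377]
ee_rot: [0.003, 0.795, 0.607, 0.002]
wrist_force: [0.2, -0.5, -5.1]
grip_width: 0.0189
t 9.7 pos [ 0.5921 -0.1288  0.1377] F [ 0.2 -0.5 -5.1] w 0.0189
now-axes cm [ 0.01 -0.37  0.17] after-turn cm [ 0.01 -0.36  0.17] turn rad [ 0.008 -0.     0.002]
[([320.2, 231.0, 353.4, 330.0], 0.92), ([316.0, 203.0, 343.7, 254.5], 0.74), ([302.9, 230.5, 352.6, 328.9], 0.61)]
```

View pics/s2.png

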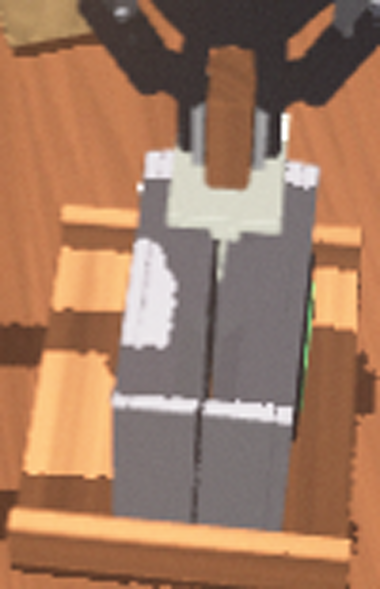

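The seam is spreading at the left (far) end near (218,260), with the blade in it and the guard about 18 mm above the top. I'll press a little more, then withdraw.

```bash
python3 -m creep '[[[0,0,0.4,0.004,0,0]]]';python3 -m creep '[[[0,0,-0.8,0,0,0],[0,0,-1.5,0,0,0],[0,0,-1.5,0,0,0],[0,0,-1.5,0,0,0],[0,0,-0.6,0,0,0],[0,0,0,0,0,0],[0,0,0,0,0,0]]]';python3 - <<'E'
from h import *
plan(.565,-.2144,.2,-15.4)
im,d=arm.snapshot("side"); W=cloud("side",d)
b=(280,215,370,345); w=W[b[1]:b[3],b[0]:b[2]].reshape(-1,3); dd=d[b[1]:b[3],b[0]:b[2]].ravel()
m=(dd>0)&(w[:,2]>.09)&(w[:,2]<.104); print(m.sum(),rect(w[m]))
cv2.imwrite("pics/s3.png",cv2.resize(im[215:345,270:370],None,fx=4.5,fy=4.5,interpolation=cv2.INTER_CUBIC)); np.save("pics/s3.npy",d)
E
```

```text
time_s: 9.98
position: [0.5927, -0.1289, 0.1347]
ee_rot: [0.002, 0.795, 0.607, 0.002]
wrist_force: [-0.6, 0.8, 6.8]
grip_width: 0.0192
time_s: 10.57
position: [0.5908, -0.1287, 0.1952]
ee_rot: [-0.0, 0.795, 0.607, -0.0]
wrist_force: [0.3, 0.3, -1.6]
grip_width: 0.0189
t 10.57 pos [ 0.5908 -0.1287  0.1952] F [ 0.3  0.3 -1.6] w 0.0189
now-axes cm [-8.95 -0.23 -0.48] after-turn cm [-8.95 -0.21 -0.48] turn rad [-0.001 -0.     0.002]
2789 (array([ 579.2, -170.5]), array([153. ,  82.1]), 73.8)
```

View pics/s3.png

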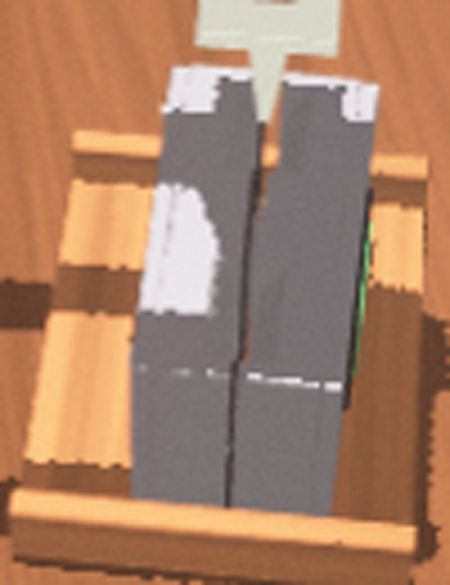

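The left end stays open about 5 mm (wide gap at (265,130)). The right end is still nearly shut at (235,375). Now to the right notch.

```bash
python3 -m creep '[[[-1.2,0,-0.2,0,0,0],[-2.4,-0.1,0,0,0,0],[-2.4,-0.1,0,0,0,0],[-1.6,0,0,0,0,0],[-0.8,0,0,0,0,0],[0,0,0,0,0,0],[0,0,0,0,0,0]]]';python3 - <<'E'
from h import *
print(ontoz("side",[(270+238/4.5,215+376/4.5)],.097))
plan(.565,-.2144,.2,-15.4)
E
```

```text
time_s: 11.2
position: [0.5616, -0.2138, 0.1917]
ee_rot: [-0.005, 0.794, 0.608, -0.004]
wrist_force: [-0.2, -0.2, -1.7]
grip_width: 0.019
[[ 0.55902113 -0.24310169  0.097     ]]
t 11.2 pos [ 0.5616 -0.2138  0.1917] F [-0.2 -0.2 -1.7] w 0.019
now-axes cm [ 0.04  0.34 -0.84] after-turn cm [ 0.04  0.35 -0.83] turn rad [-0.012 -0.     0.005]
```

```bash
python3 -m creep '[[[0,0.5,0,-0.012,0,0.005],[0,0,0.8,0,0,0],[0,0,1,0,0,0],[0,0,0.4,0,0,0],[0,0,0,0,0,0],[0,0,0,0,0,0]]]';python3 -c "
from h import *
plan(.567,-.2144,.136,-15.4)"
```

```text
time_s: 11.7
position: [0.567, -0.2115, 0.1657]
ee_rot: [-0.001, 0.795, 0.607, 0.0]
wrist_force: [0.3, 0.4, -1.1]
grip_width: 0.0187
t 11.7 pos [ 0.567  -0.2115  0.1657] F [ 0.3  0.4 -1.1] w 0.0187
now-axes cm [-0.28  0.08  2.97] after-turn cm [-0.28  0.07  2.97] turn rad [-0.001 -0.002  0.002]
```

```bash
python3 -m creep '[[[-0.3,0,0.4,0,0,0],[0,0,0.6,0,0,0],[0,0,0.5,0,0,0],[0,0,0.5,0,0,0]]]'; python3 -m creep '[[[0,0,0.5,0,0,0]]]'; python3 -m creep '[[[0,0,0.5,0,0,0]]]';python3 -c "
from h import *
plan(.567,-.2144,.136,-15.4)"
```

```text
time_s: 12.03
position: [0.5671, -0.2141, 0.1459]
ee_rot: [-0.0, 0.794, 0.607, 0.001]
wrist_force: [-0.4, 0.7, 5.6]
grip_width: 0.019
time_s: 12.12
position: [0.5676, -0.2143, 0.1413]
ee_rot: [0.001, 0.794, 0.607, 0.001]
wrist_force: [-0.8, -0.5, 4.8]
grip_width: 0.0185
time_s: 12.2
position: [0.5681, -0.2146, 0.1367]
ee_rot: [0.001, 0.794, 0.607, 0.002]
wrist_force: [-0.6, -0.0, 5.5]
grip_width: 0.0188
t 12.2 pos [ 0.5681 -0.2146  0.1367] F [-0.6 -0.   5.5] w 0.0188
now-axes cm [-0.01 -0.11  0.07] after-turn cm [-0.01 -0.11  0.07] turn rad [ 0.004 -0.001  0.003]
```

```bash
python3 -m creep '[[[0,0,0.5,0,0,0],[0,0,0.5,0,0,0]]]'; python3 -m creep '[[[0,0,0.4,0,0,0]]]'; python3 -m creep '[[[0,0,0.3,0,0,0]]]'
```

```text
time_s: 12.37
position: [0.5693, -0.2153, 0.1278]
ee_rot: [0.003, 0.794, 0.607, 0.003]
wrist_force: [-1.9, -0.4, 6.0]
grip_width: 0.0189
time_s: 12.45
position: [0.5698, -0.2156, 0.1243]
ee_rot: [0.004, 0.794, 0.607, 0.003]
wrist_force: [-1.8, 0.2, 5.5]
grip_width: 0.0189
time_s: 12.53
position: [0.5702, -0.216, 0.1217]
ee_rot: [0.004, 0.794, 0.607, 0.003]
wrist_force: [-0.9, 0.2, 6.1]
grip_width: 0.0185
```

```bash
python3 -m creep '[[[0,0,0.2,0,0,0]]]'; python3 -m creep '[[[0,0,0.15,0,0,0]]]'
```

```text
time_s: 12.62
position: [0.5706, -0.2163, 0.12]
ee_rot: [0.005, 0.794, 0.607, 0.004]
wrist_force: [-1.4, 1.0, 6.3]
grip_width: 0.0189
time_s: 12.7
position: [0.5713, -0.2165, 0.1193]
ee_rot: [0.006, 0.794, 0.607, 0.004]
wrist_force: [-1.2, 1.6, 14.7]
grip_width: 0.0189
```

The guard has met the top (force jumped to 14.7 N). I'll withdraw and check.

```bash
python3 -m creep '[[[0,0,-0.8,0,0,0],[0,0,-1.5,0,0,0],[0,0,-2,0,0,0],[0,0,-1.5,0,0,0],[0,0,-1.5,0,0,0],[0,0,-0.6,0,0,0],[0,0,0,0,0,0],[0,0,0,0,0,0]]]';python3 - <<'E'
from h import *
plan(.592,-.1285,.2,-15.4)
im,d=arm.snapshot("side"); W=cloud("side",d)
b=(280,215,370,345); w=W[b[1]:b[3],b[0]:b[2]].reshape(-1,3); dd=d[b[1]:b[3],b[0]:b[2]].ravel()
m=(dd>0)&(w[:,2]>.09)&(w[:,2]<.104); print(m.sum(),rect(w[m]))
cv2.imwrite("pics/s4.png",cv2.resize(im[205:345,270:370],None,fx=4.2,fy=4.2,interpolation=cv2.INTER_CUBIC)); np.save("pics/s4.npy",d)
E
```

```text
time_s: 13.37
position: [0.5696, -0.2165, 0.1994]
ee_rot: [0.005, 0.795, 0.607, 0.004]
wrist_force: [0.2, -0.0, -2.0]
grip_width: 0.0188
t 13.37 pos [ 0.5696 -0.2165  0.1994] F [ 0.2 -0.  -2. ] w 0.0188
now-axes cm [ 9.08 -0.16 -0.07] after-turn cm [ 9.08 -0.18 -0.06] turn rad [0.012 0.    0.003]
1814 (array([ 580.5, -171.3]), array([151.6,  85.9]), 77.1)
```

View pics/s4.png

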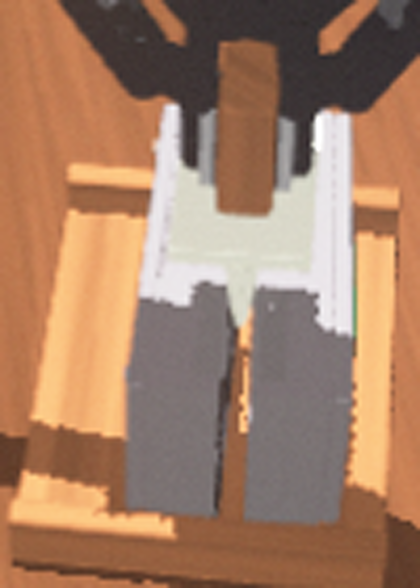

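The right end is now wide open (gap at (232,480)). Back to the left notch.

```bash
python3 -m creep '[[[1.2,0,0,0.012,0,0],[2.4,0,0,0,0,0],[2.4,0,0,0,0,0],[1.6,-0.1,0,0,0,0],[0.8,-0.1,0,0,0,0],[0,0,0,0,0,0],[0,0,0,0,0,0]]]';python3 - <<'E'
from h import *
plan(.592,-.1285,.17,-15.4)
E
```

```text
time_s: 14.0
position: [0.5877, -0.1279, 0.1914]
ee_rot: [-0.007, 0.795, 0.606, -0.004]
wrist_force: [0.1, -0.4, -1.0]
grip_width: 0.019
t 14.0 pos [ 0.5877 -0.1279  0.1914] F [ 0.1 -0.4 -1. ] w 0.019
now-axes cm [0.05 0.47 2.13] after-turn cm [0.05 0.43 2.14] turn rad [-0.016 -0.001  0.   ]
```

```bash
python3 -m creep '[[[0,0.4,0,-0.016,0,0],[0,0,0.8,0,0,0],[0,0,1,0,0,0],[0,0,0.4,0,0,0],[0,0,0,0,0,0],[0,0,0,0,0,0]]]';python3 -c "
from h import *
plan(.592,-.1285,.136,-15.4)"
```

```text
time_s: 14.5
position: [0.5904, -0.1321, 0.1653]
ee_rot: [-0.0, 0.796, 0.605, -0.001]
wrist_force: [0.3, -0.3, -1.7]
grip_width: 0.0188
t 14.5 pos [ 0.5904 -0.1321  0.1653] F [ 0.3 -0.3 -1.7] w 0.0188
now-axes cm [0.39 0.06 2.93] after-turn cm [0.39 0.05 2.93] turn rad [-0.001  0.    -0.003]
```

```bash
python3 -m creep '[[[0.3,0,0.6,0,0,0],[0,0,0.6,0,0,0],[0,0,0.6,0,0,0],[0,0,0.5,0,0,0]]]'; python3 -m creep '[[[0,0,0.5,0,0,0]]]'; python3 -m creep '[[[0,0,0.5,0,0,0]]]';python3 -c "
from h import *
plan(.592,-.1285,.119,-15.4)"
```

```text
time_s: 14.83
position: [0.5923, -0.1302, 0.1416]
ee_rot: [0.001, 0.797, 0.604, 0.0]
wrist_force: [1.1, -0.3, -0.6]
grip_width: 0.0189
time_s: 14.92
position: [0.5929, -0.1304, 0.1362]
ee_rot: [0.001, 0.797, 0.604, 0.001]
wrist_force: [0.7, -0.1, 0.6]
grip_width: 0.0187
time_s: 15.0
position: [0.5934, -0.1305, 0.1313]
ee_rot: [0.002, 0.797, 0.604, 0.001]
wrist_force: [0.2, 0.7, 6.0]
grip_width: 0.0189
t 15.0 pos [ 0.5934 -0.1305  0.1313] F [0.2 0.7 6. ] w 0.0189
now-axes cm [ 0.16 -0.19  1.23] after-turn cm [ 0.16 -0.19  1.23] turn rad [ 0.004  0.    -0.004]
```

```bash
python3 -m creep '[[[0,0,0.5,0.004,0,0],[0,0,0.4,0,0,0]]]'; python3 -m creep '[[[0,0,0.25,0,0,0]]]'; python3 -m creep '[[[0,0,0.15,0,0,0]]]'
```

```text
time_s: 15.17
position: [0.5945, -0.1307, 0.1231]
ee_rot: [0.001, 0.797, 0.605, 0.001]
wrist_force: [-1.1, -0.5, 6.0]
grip_width: 0.019
time_s: 15.25
position: [0.5948, -0.1308, 0.1209]
ee_rot: [0.002, 0.797, 0.605, 0.001]
wrist_force: [-2.3, 1.0, 5.7]
grip_width: 0.0188
time_s: 15.33
position: [0.595, -0.1308, 0.1197]
ee_rot: [0.002, 0.797, 0.605, 0.001]
wrist_force: [-1.7, 0.3, 5.5]
grip_width: 0.0191
```

```bash
python3 -m creep '[[[0,0,0.15,0,0,0]]]'; python3 -m creep '[[[0,0,0.15,0,0,0]]]'
```

```text
time_s: 15.42
position: [0.5954, -0.1309, 0.1192]
ee_rot: [0.002, 0.796, 0.605, 0.001]
wrist_force: [-1.7, 0.5, 14.1]
grip_width: 0.0194
time_s: 15.5
position: [0.5964, -0.1311, 0.1192]
ee_rot: [0.003, 0.796, 0.605, 0.002]
wrist_force: [-0.3, 1.0, 12.7]
grip_width: 0.0191
```

```bash
python3 -m creep '[[[0,0,-0.8,0,0,0],[0,0,-1.5,0,0,0],[0,0,-2,0,0,0],[0,0,-2,0,0,0],[0,0,-2,0,0,0],[0,0,-2,0,0,0],[0,0,-1.5,0,0,0],[0,0,0,0,0,0],[0,0,0,0,0,0]]]';python3 - <<'E'
from h import *
plan(.5435,.1453,.23,5)
im,d=arm.snapshot("side"); W=cloud("side",d)
b=(280,215,370,345); w=W[b[1]:b[3],b[0]:b[2]].reshape(-1,3); dd=d[b[1]:b[3],b[0]:b[2]].ravel()
m=(dd>0)&(w[:,2]>.09)&(w[:,2]<.104)
print(m.sum(),rect(w[m]))
# gap: bin top points along seam, largest hole across it
a=np.deg2rad(74.4); Y=np.array([np.cos(a),np.sin(a)]); X=np.array([Y[1],-Y[0]])
q=w[m][:,:2]-[.5763,-.170]; s=q@Y; t=q@X
for k in np.arange(-.075,.075,.006):
    z=np.sort(t[(s>=k)&(s<k+.006)])
    if len(z)>5: g=np.diff(z); i=g.argmax(); print(round(k*1e3+3),len(z),"gap mm",round(g[i]*1e3,1),"at",round((z[i]+g[i]/2)*1e3,1),"edges",round(z[0]*1e3,1),round(z[-1]*1e3,1))
cv2.imwrite("pics/s5.png",cv2.resize(im[205:345,270:370],None,fx=4.2,fy=4.2,interpolation=cv2.INTER_CUBIC)); np.save("pics/s5.npy",d)
E
```

```text
time_s: 16.25
position: [0.5927, -0.1295, 0.2399]
ee_rot: [-0.0, 0.796, 0.605, -0.0]
wrist_force: [0.1, 0.3, -2.4]
grip_width: 0.0187
t 16.25 pos [ 0.5927 -0.1295  0.2399] F [ 0.1  0.3 -2.4] w 0.0187
now-axes cm [ 25.16 -12.12   0.99] after-turn cm [27.81 -2.51  0.99] turn rad [-0.001  0.    -0.359]
2820 (array([ 584.4, -171.2]), array([153.9,  85.5]), 74.8)
-72 223 gap mm 10.7 at 8.6 edges -33.6 50.9
-66 122 gap mm 11.0 at 8.1 edges -34.1 50.3
-60 109 gap mm 25.5 at 8.4 edges -33.7 50.0
-54 107 gap mm 27.1 at 8.8 edges -34.1 51.3
-48 103 gap mm 27.4 at 8.5 edges -33.5 51.1
-42 110 gap mm 26.1 at 8.8 edges -34.1 50.7
-36 97 gap mm 27.7 at 7.5 edges -32.9 50.4
-30 105 gap mm 27.6 at 8.5 edges -33.7 50.1
-24 119 gap mm 9.8 at 8.5 edges -34.4 49.8
-18 127 gap mm 9.4 at 8.4 edges -33.2 49.5
-12 141 gap mm 9.7 at 7.8 edges -34.1 49.4
-6 118 gap mm 11.4 at 8.1 edges -34.4 50.9
0 126 gap mm 9.7 at 8.5 edges -33.5 50.6
6 123 gap mm 9.9 at 8.1 edges -34.5 50.3
12 121 gap mm 9.9 at 7.6 edges -33.3 50.1
18 126 gap mm 11.5 at 8.0 edges -34.0 49.7
24 92 gap mm 13.7 at 10.3 edges -34.3 49.4
30 85 gap mm 29.0 at 7.4 edges -34.8 49.1
36 83 gap mm 27.6 at 7.8 edges -34.0 49.0
42 95 gap mm 25.9 at 8.1 edges -34.4 50.5
48 85 gap mm 27.8 at 8.6 edges -33.4 50.3
54 79 gap mm 27.9 at 8.1 edges -34.4 49.9
60 92 gap mm 29.6 at 8.6 edges -34.6 49.8
66 95 gap mm 12.1 at 6.2 edges -33.6 49.5
72 111 gap mm 9.0 at 7.7 edges -34.4 49.3
```

View pics/s5.png

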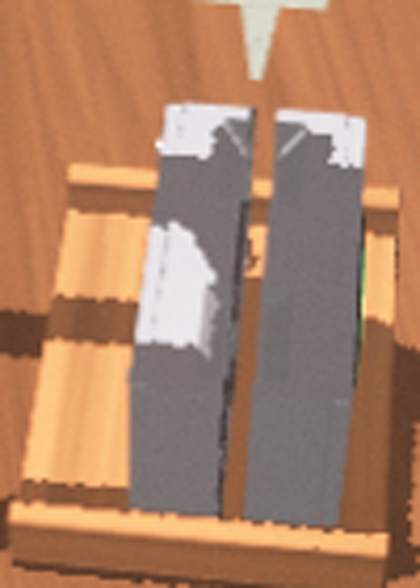

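Both ends show an even gap (about (262,130) far end and (235,490) near end). I'll calibrate the width against the first picture, since the figure is near 9 mm.

```bash
cat > gap.py <<'E'
from h import *
def width(f,cam="side",b=(280,215,370,345),tilt=None):
    d=np.load(f); W=cloud(cam,d); w=W[b[1]:b[3],b[0]:b[2]].reshape(-1,3); dd=d[b[1]:b[3],b[0]:b[2]].ravel()
    m=(dd>0)&(w[:,2]>.09)&(w[:,2]<.104)
    a=np.deg2rad(74.6); Y=np.array([np.cos(a),np.sin(a)]); X=np.array([Y[1],-Y[0]])
    q=w[m][:,:2]-[.5763,-.170]; s=q@Y; t=q@X; K=np.arange(-.072,.072,.004); o=[]
    for k in K:
        z=np.sort(t[(s>=k)&(s<k+.004)]); 
        if len(z)<10: o.append([np.nan]*3); continue
        zz=z[(abs(z-np.mean([z[0],z[-1]]))<.02)]; g=np.diff(zz)
        o.append([z[0],z[-1],g.max() if len(g) else np.nan])
    o=np.array(o)*1e3; wd=o[:,1]-o[:,0]; 
    for nm,sl in (("right",K<-.03),("mid",abs(K)<.018),("left",K>.03)): print(f,nm,"outer width",np.round([np.nanmedian(wd[sl]),np.nanmean(wd[sl])],1),"gap",np.round(np.nanmedian(o[sl,2]),1),"edges",np.round(np.nanmean(o[sl,:2],0),1))
E
python3 -c "
from gap import *
for f in ('side0','s3','s4','s5'): width(f'pics/{f}.npy')
width('pics/top0.npy','top',(310,140,450,260))"
```

```text
pics/side0.npy right outer width [75.9 75.8] gap 19.3 edges [-37.4  38.4]
pics/side0.npy mid outer width [75.3 75.4] gap 3.1 edges [-37.5  37.9]
pics/side0.npy left outer width [74.9 74.8] gap 20.0 edges [-37.4  37.3]
pics/s3.npy right outer width [75.9 76. ] gap 19.3 edges [-36.5  39.5]
pics/s3.npy mid outer width [78.1 78. ] gap 4.8 edges [-36.4  41.6]
pics/s3.npy left outer width [79.9 80. ] gap 24.5 edges [-36.4  43.6]
pics/s4.npy right outer width [84.  84.1] gap 27.7 edges [-34.9  49.2]
pics/s4.npy mid outer width [81.7 81.9] gap 18.2 edges [-34.9  47. ]
pics/s4.npy left outer width [79.9 79.9] gap nan edges [-34.8  45. ]
pics/s5.npy right outer width [84.1 83.8] gap 27.4 edges [-33.7  50.2]
pics/s5.npy mid outer width [84.2 84.1] gap 10.0 edges [-33.9  50.2]
pics/s5.npy left outer width [83.9 83.8] gap 27.8 edges [-33.7  50.1]
pics/top0.npy right outer width [76.3 76.3] gap 19.1 edges [-38.3  38. ]
pics/top0.npy mid outer width [75.6 75.7] gap 1.7 edges [-38.   37.7]
pics/top0.npy left outer width [76.1 76.1] gap 17.9 edges [-38.1  38. ]gap.py:13: RuntimeWarning: All-NaN slice encountered
  for nm,sl in (("right",K<-.03),("mid",abs(K)<.018),("left",K>.03)): print(f,nm,"outer width",np.round([np.nanmedian(wd[sl]),np.nanmean(wd[sl])],1),"gap",np.round(np.nanmedian(o[sl,2]),1),"edges",np.round(np.nanmean(o[sl,:2],0),1))
```

```bash
python3 -m creep '[[[0,0,0,0,0,-0.12],[0,0,0,0,0,-0.12],[0,0,0,0,0,-0.12],[3.4,-0.3,0,0,0,0],[3.4,-0.3,0,0,0,0],[3.4,-0.3,0,0,0,0],[3.4,-0.3,0,0,0,0],[3.4,-0.3,0,0,0,0],[3.4,-0.3,0,0,0,0],[2.5,-0.2,0,0,0,0],[1.2,0,0,0,0,0],[0,0,0,0,0,0],[0,0,0,0,0,0]]]';python3 - <<'E'
from gap import *
plan(.542,.1463,.23,5.5)
im,d=arm.snapshot("top"); np.save("pics/top2.npy",d); cv2.imwrite("pics/top2.png",im)
width('pics/top2.npy','top',(310,140,450,260))
im,d=arm.snapshot("side"); np.save("pics/s6.npy",d)
width('pics/s6.npy')
E
```

```text
time_s: 17.38
position: [0.5347, 0.1164, 0.2177]
ee_rot: [-0.014, 0.67, 0.742, -0.012]
wrist_force: [0.5, 0.8, -0.6]
grip_width: 0.0189
t 17.38 pos [0.5347 0.1164 0.2177] F [ 0.5  0.8 -0.6] w 0.0189
now-axes cm [ 2.91  0.99 -1.26] after-turn cm [ 2.91  1.01 -1.23] turn rad [-0.036 -0.004  0.007]
pics/top2.npy right outer width [84.3 84.4] gap 26.5 edges [-34.4  50. ]
pics/top2.npy mid outer width [84.3 84.2] gap 8.8 edges [-34.   50.2]
pics/top2.npy left outer width [84.3 84.4] gap 26.6 edges [-34.2  50.2]
pics/s6.npy right outer width [84.2 84. ] gap 27.9 edges [-33.7  50.3]
pics/s6.npy mid outer width [84.2 84.1] gap 10.1 edges [-33.9  50.2]
pics/s6.npy left outer width [83.4 83.6] gap 28.0 edges [-33.8  49.9]
```

```bash
python3 -m creep '[[[1.6,0.7,-0.8,-0.036,-0.004,0.007],[0.5,0.2,-0.3,0,0,0],[0,0,0,0,0,0],[0,0,0,0,0,0],[0,0,0,0,0,0]]]'; python3 - <<'E'
from h import *
plan(.542,.1463,.23,5.5)
d=np.load("pics/s5.npy"); W=cloud("side",d).reshape(-1,3); T=np.array([.5927,-.1295,.2399])
q=W-T; r=np.hypot(q[:,0],q[:,1]); m=(d.ravel()>0)&(r<.04)&(q[:,2]>-.03)&(q[:,2]<-.005)
print("guard top rel TCP, s5",m.sum(),np.histogram(q[m][:,2],np.arange(-.03,-.004,.002)))
p=arm.state()["position"]
im,d=arm.snapshot("side"); W=cloud("side",d).reshape(-1,3); q=W-p; r=np.hypot(q[:,0],q[:,1]); m=(d.ravel()>0)&(r<.04)&(q[:,2]>-.03)&(q[:,2]<-.005)
print(np.histogram(q[m][:,2],np.arange(-.03,-.004,.002))[0]); g=q[(d.ravel()>0)&(r<.05)&(q[:,2]>-.022)&(q[:,2]<-.012)]; print(rect(g+p))
E
```

```text
time_s: 17.9
position: [0.5434, 0.1314, 0.2273]
ee_rot: [0.0, 0.675, 0.738, -0.002]
wrist_force: [0.5, 0.4, -0.8]
grip_width: 0.0189
t 17.9 pos [0.5434 0.1314 0.2273] F [ 0.5  0.4 -0.8] w 0.0189
now-axes cm [ 1.5  -0.01 -0.28] after-turn cm [ 1.5   0.   -0.27] turn rad [-0.003  0.004 -0.008]
guard top rel TCP, s5 601 (array([  0,   0,   0,   8,  26,  32, 114, 330,  51,   7,  15,  10]), array([-0.03 , -0.028, -0.026, -0.024, -0.022, -0.02 , -0.018, -0.016,
       -0.014, -0.012, -0.01 , -0.008, -0.006]))
[  0   0   0   5  19  34  64 151  61  10  13  10]
(array([542.9, 131.6]), array([48.8, 69.8]), 6.1)
```

```bash
python3 -m creep '[[[1.4,0,0,0,0,-0.008],[0,0,0.5,0,0,0],[0,0,1,0,0,0],[0,0,1,0,0,0],[0,0,0.8,0,0,0],[0,0,0,0,0,0],[0,0,0,0,0,0]]]'; python3 -c "
from h import *
plan(.542,.1463,.098,5.5)"
```

```text
time_s: 18.53
position: [0.5409, 0.1443, 0.1889]
ee_rot: [-0.001, 0.673, 0.74, -0.004]
wrist_force: [0.6, -0.1, -0.9]
grip_width: 0.019
t 18.53 pos [0.5409 0.1443 0.1889] F [ 0.6 -0.1 -0.9] w 0.019
now-axes cm [0.23 0.19 9.09] after-turn cm [0.18 0.13 9.09] turn rad [-0.007  0.005 -0.001]
```

```bash
python3 -m creep '[[[0.2,0.1,0.8,-0.007,0.005,0],[0,0,1.2,0,0,0],[0,0,1.2,0,0,0],[0,0,1.2,0,0,0],[0,0,1.2,0,0,0],[0,0,0.6,0,0,0],[0,0,0,0,0,0]]]'; python3 -c "
from h import *
plan(.542,.1463,.098,5.5)"
```

```text
time_s: 19.12
position: [0.5431, 0.1462, 0.1251]
ee_rot: [0.001, 0.673, 0.74, 0.001]
wrist_force: [-1.4, 0.3, -1.4]
grip_width: 0.019
t 19.12 pos [0.5431 0.1462 0.1251] F [-1.4  0.3 -1.4] w 0.019
now-axes cm [ 0.02 -0.11  2.71] after-turn cm [ 0.02 -0.11  2.71] turn rad [ 0.003 -0.    -0.001]
```

```bash
python3 -m creep '[[[0,-0.1,0.8,0.003,0,0],[0,0,0.8,0,0,0],[0,0,0.6,0,0,0],[0,0,0.3,0,0,0],[0,0,0.1,0,0,0],[0,0,0,0,0,0]]]'; python3 -c "
from h import *
plan(.542,.1463,.0973,5.5)"
```

```text
time_s: 19.62
position: [0.5435, 0.1463, 0.0981]
ee_rot: [0.001, 0.673, 0.74, 0.001]
wrist_force: [1.1, 0.1, -0.9]
grip_width: 0.0186
t 19.62 pos [0.5435 0.1463 0.0981] F [ 1.1  0.1 -0.9] w 0.0186
now-axes cm [ 0.01 -0.15  0.08] after-turn cm [ 0.01 -0.15  0.08] turn rad [ 0.002 -0.    -0.001]
```

```bash
python3 -m creep '[[[0,0,0.1,0,0,0],[0,0,0,0,0,0]]]'; python3 -m creep '[[[0,0,0,0,0,0],[0,0,0,0,0,0],[0,0,0,0,0,0],[0,0,0,0,0,0]]]' 5; python3 -m creep '[[[0,0,-1,0,0,0],[0,0,-2,0,0,0],[0,0,-2,0,0,0],[0,0,-2,0,0,0],[0,0,-2,0,0,0],[0,0,-1.5,0,0,0],[0,0,0,0,0,0],[0,0,0,0,0,0]]]'; python3 - <<'E'
from h import *
plan(.545,-.35,.28,-15.4)
im,d=arm.snapshot("side"); W=cloud("side",d); b=(262,128,312,180)
w=W[b[1]:b[3],b[0]:b[2]].reshape(-1,3); ok=d[b[1]:b[3],b[0]:b[2]].ravel()>0
for lo,hi in ((.08,.087),(.132,.142)):
    m=ok&(w[:,2]>lo)&(w[:,2]<hi)&(w[:,1]<.192); print(m.sum(),rect(w[m]))
cv2.imwrite("pics/s7.png",cv2.resize(im[40:345,220:400],None,fx=1.9,fy=1.9))
E
```

```text
time_s: 19.78
position: [0.544, 0.1464, 0.0974]
ee_rot: [0.001, 0.673, 0.74, 0.001]
wrist_force: [0.4, -0.4, -0.8]
grip_width: 0.019
time_s: 20.12
position: [0.5453, 0.1467, 0.099]
ee_rot: [0.002, 0.673, 0.74, 0.003]
wrist_force: [0.4, 0.2, 0.1]
grip_width: 0.05
time_s: 20.78
position: [0.5443, 0.1465, 0.2131]
ee_rot: [0.002, 0.673, 0.74, 0.003]
wrist_force: [-0.9, -0.1, 0.1]
grip_width: 0.0502
t 20.78 pos [0.5443 0.1465 0.2131] F [-0.9 -0.1  0.1] w 0.0502
now-axes cm [-49.42  -4.58  -6.77] after-turn cm [-47.84  13.25  -6.69] turn rad [ 0.008 -0.002  0.364]
327 (array([542.7, 147. ]), array([50.8, 71.8]), 5.7)
111 (array([542.1, 146.6]), array([19.2, 37.4]), 7.7)
```

View pics/s7.png

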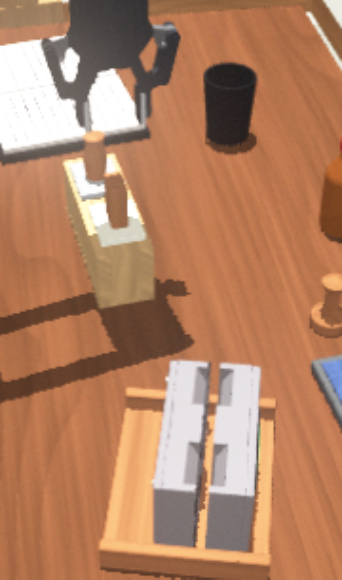

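The wedge is hanging in its well, upright at (117,205), with the jaws clear. I'll use the spare time for a close wrist view of the gap, because the far readings of 8.1–9 mm plus the initial gap are borderline.

```bash
python3 -m creep '[[[0,0,-1,0,0,0.12],[0,0,-1,0,0,0.12],[0,0,-1,0,0,0.12],[-3.4,1.5,-0.6,0,0,0],[-3.4,1.5,-0.6,0,0,0],[-3.4,1.4,-0.6,0,0,0],[-3.4,1.4,-0.6,0,0,0],[-3.4,1.4,-0.6,0,0,0],[-3.4,1.4,0,0,0,0],[-3.4,1.4,0,0,0,0],[-2.4,1.1,0,0,0,0],[-1.2,0.5,0,0,0,0],[0,0,0,0,0,0],[0,0,0,0,0,0],[0,0,0,0,0,0],[0,0,0,0,0,0]]]'; python3 - <<'E'
from h import *
p=arm.camera_params("wrist"); im,d=arm.snapshot("wrist"); cv2.imwrite("pics/w2.png",im); np.save("pics/w2.npy",d)
import pickle; pickle.dump(p,open("pics/w2.pkl","wb"))
plan(.5826,-.19,.27,-15.4)
W=cloud("wrist",d,p).reshape(-1,3); m=(d.ravel()>0)&(W[:,2]>.092)&(W[:,2]<.103)&(abs(W[:,0]-.58)<.09)&(abs(W[:,1]+.17)<.11)
print(rect(W[m])); a=np.deg2rad(74.6); Y=np.array([np.cos(a),np.sin(a)]); X=np.array([Y[1],-Y[0]])
q=(W[m][:,:2]-[.5763,-.17])*1e3; s=q@Y; t=q@X
for k in range(-74,74,4):
    z=np.sort(t[(s>=k)&(s<k+4)])
    if len(z)>20:
        g=np.diff(z); i=g.argmax(); print(k+2,len(z),"gap",round(g[i],1),"at",round(z[i]+g[i]/2,1),"width",round(z[-1]-z[0],1))
E
```

```text
time_s: 22.17
position: [0.5713, -0.1559, 0.254]
ee_rot: [-0.011, 0.798, 0.602, -0.008]
wrist_force: [0.1, 0.5, -0.8]
grip_width: 0.05
t 22.22 pos [ 0.5713 -0.1555  0.254 ] F [-0.5 -0.1 -0.1] w 0.0499
now-axes cm [-3.    1.99 -1.66] after-turn cm [-3.02  2.01 -1.6 ] turn rad [-0.027 -0.002 -0.008]
(array([ 586.2, -173.3]), array([150.9,  84.9]), 74.6)
-72 273 gap 9.7 at 9.4 width 70.6
-68 282 gap 9.7 at 9.4 width 70.4
-64 192 gap 28.4 at 10.7 width 71.0
-60 226 gap 27.5 at 10.2 width 84.0
-56 259 gap 27.4 at 10.2 width 83.7
-52 271 gap 28.2 at 9.7 width 83.2
-48 264 gap 27.2 at 10.1 width 83.9
-44 264 gap 28.8 at 10.0 width 83.6
-40 280 gap 28.7 at 10.0 width 82.9
-36 277 gap 28.5 at 9.9 width 83.4
-32 279 gap 26.7 at 9.8 width 84.4
-28 297 gap 26.7 at 9.8 width 83.7
-24 293 gap 18.1 at 14.9 width 83.4
-20 382 gap 9.2 at 10.3 width 83.0
-16 406 gap 9.2 at 10.3 width 83.8
-12 393 gap 9.2 at 10.2 width 83.3
-8 424 gap 9.2 at 10.3 width 83.0
-4 399 gap 9.2 at 10.2 width 84.4
0 430 gap 9.3 at 10.2 width 84.3
4 426 gap 9.8 at 10.5 width 83.5
8 404 gap 9.8 at 10.4 width 83.1
12 449 gap 9.7 at 10.3 width 83.8
16 442 gap 9.7 at 10.3 width 83.3
20 456 gap 9.6 at 10.3 width 83.8
24 340 gap 20.3 at 5.8 width 84.3
28 342 gap 27.7 at 9.5 width 84.1
32 344 gap 27.5 at 10.2 width 83.6
36 349 gap 28.3 at 9.9 width 84.0
40 356 gap 28.1 at 9.8 width 83.9
44 352 gap 27.3 at 10.2 width 83.4
48 355 gap 27.9 at 9.7 width 83.9
52 362 gap 27.0 at 10.1 width 84.6
56 370 gap 27.7 at 10.4 width 84.0
60 386 gap 28.3 at 9.9 width 83.6
64 379 gap 27.5 at 10.3 width 84.4
68 427 gap 9.2 at 9.7 width 83.8
72 495 gap 9.3 at 9.7 width 84.1
```

View pics/w2.png

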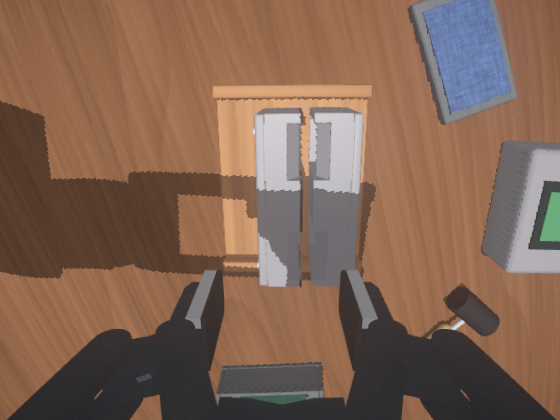

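```bash
python3 - <<'E'
from h import *; import pickle
p=pickle.load(open("pics/w2.pkl","rb")); im=cv2.cvtColor(cv2.imread("pics/w2.png"),cv2.COLOR_BGR2HSV)[...,1].astype(np.float32)
print(p["camera_matrix"][0,0])
a=np.deg2rad(74.6); Y=np.array([np.cos(a),np.sin(a)]); X=np.array([Y[1],-Y[0]])
t=np.arange(-45,65,.2); D=np.load("pics/w2.npy")
def prof(s0,s1,z=.097):
    out=[]
    for s in np.arange(s0,s1,1.):
        P=np.c_[(np.array([.5763,-.17])+np.outer(t*1e-3,X)+s*1e-3*Y),np.full(len(t),z)]
        uv=cv2.projectPoints(P,p["rvec"],p["tvec"],p["camera_matrix"],p["distortion"])[0].reshape(-1,2).astype(np.float32)
        out.append([cv2.remap(D,uv[:,:1],uv[:,1:],cv2.INTER_LINEAR).ravel(),cv2.remap(im,uv[:,:1],uv[:,1:],cv2.INTER_LINEAR).ravel()])
    return np.array(out)
for r in ((-73,-67),(-18,-6),(-6,6),(6,18),(68,74)):
    o=prof(*r); 
    for ch,nm in ((0,"depth"),(1,"sat")):
        res=[]
        for f in o[:,ch]:
            i=np.where((t>-2)&(t<22))[0]; g=f[i]; lo=np.median(g[:20]); hi=g.max(); th=lo+.5*(hi-lo) if ch else lo+.02
            k=np.where(g>th)[0]
            if len(k): res.append((k[-1]-k[0]+1)*.2)
        print(r,nm,np.round(np.mean(res),2),np.round(np.std(res),2),end=' | ')
    # outer edges by depth step
    e=[]
    for f in o[:,0]:
        lo=np.median(f[(t>-20)&(t<-10)]); k=np.where(f<lo+.02)[0]; e.append((t[k[-1]]-t[k[0]]+.2))
    print("outer",np.round(np.median(e),2))
E
```

```text
371.42439608375713
(-73, -67) depth 9.4 0.0 | (-73, -67) sat 8.97 0.39 | outer 93.9
(-18, -6) depth 8.13 0.27 | (-18, -6) sat 5.17 0.07 | outer 83.1
(-6, 6) depth 8.0 0.12 | (-6, 6) sat 5.28 0.13 | outer 83.8
(6, 18) depth 8.02 0.06 | (6, 18) sat 5.23 0.14 | outer 83.3
(68, 74) depth 8.67 1.2 | (68, 74) sat 5.27 0.15 | outer 83.8
```

```bash
python3 -m creep '[[[0,0,-1,0,0,0],[0,0,0,0,0,0],[0,0,0,0,0,0],[0,0,0,0,0,0]]]'; python3 - <<'E'
from h import *
im,d=arm.snapshot("side")
print([(r['rect'],round(r['score'],2)) for t in ("wedge","stand") for r in arm.find_in("side",t)[:1]])
print(arm.sign_off())
E
```

```text
time_s: 22.55
position: [0.5717, -0.1509, 0.2662]
ee_rot: [-0.011, 0.796, 0.605, -0.007]
wrist_force: [-0.4, 0.7, -0.0]
grip_width: 0.0502
[([266.8, 133.1, 296.5, 169.8], 0.73), ([253.9, 125.2, 302.6, 201.6], 0.73)]
the job is handed in; nothing more can be done
None
```

The reader is open at both ends and the wedge is back in its well, released. I handed the job in at about 22.7 s. The opening is close to 9 mm, and the measurements do not all agree on whether it reaches that.

**What I did:** I pushed the wedge into the left notch part-way (about 5 mm), then the right notch until the guard met the housing's top, then the left the same way. By the wedge's depth, the lead of one end was never more than about 5 mm. The largest push was about 15 N.

**Opening:**
- **By the wedge:** both times the tool stopped at the height where the guard lies flat on the housing, with the force jumping to about 14 N. The task puts that at 10 mm open. The wedge had not slipped in the grip.
- **By the cameras:** the housing's outer width grew by 8.1 to 9.0 mm, on top of the small gap at the start. Gap readings ranged from 8.0 to 10 mm or more, and a colour-based reading of about 5 mm was thrown off by shadow. The true figure is therefore roughly 9 mm, even at both ends. With the guard already down on the housing, pushing again would not have opened it further.

**Wedge:** after I let go, it hung upright in its well, within 2 mm of where it started. At hand-in the arm was well above everything, with no force on it.

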